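# Lock the governor wheel for calibration

## Robot

A 6-joint arm with a two-finger parallel gripper is mounted at the origin on the work surface. World frame = base frame: x ahead of the robot, y to its left, z up, the work surface at z = 0. Lengths are in m, angles in rad, forces in N, time in s.
With the tool pointing down it reaches from about 0.4 to 0.825 m from the base axis. Payload 7 kg.
Tool frame: the origin (TCP) lies between the finger pads; the fingertips stand 25 mm ahead of it and the grasp point (between the pads) lies 6 mm ahead of it (arm.tip_extent is the z of the fingertips in the tool frame, in m); z points along the fingers, x is the direction in which the jaws open and shut, and the axes are right-handed (so a half turn about z gives the same grasp; the last joint's range is limited). The gripper opens to 88 mm and grips with 3 to 60 N. Pads are 19 mm wide; open, the fingers measure 130 mm over their backs; the gripper's body (78 mm by 193 mm) begins 47 mm behind the grasp point.
Start: joints at [-1.036, 0.359, 0.012, 0, -1.224, -0.288], TCP at [0.165, -0.655, 0.252] pointing down, gripper open.
Joint ranges: [-3.07, 3.07], [-1.43, 2.12], [-1.02, 1.25], [-3.03, 1.67], [-3.05, -0], [-3.03, 3.03]. Speed limits (rad/s): [2.39, 2.39, 3.01, 3.14, 3.14, 3.14].

## Interface

Orientations are given as [roll, pitch, yaw] about the fixed x, y, z axes, in that order (R = Rz(yaw) Ry(pitch) Rx(roll)).
In Python, from station import monitor, grab_frame, job_done, arm gives the robot as it stands.
- The arm moves only by the shell command python3 -m jog 'ROWS' [FORCE]. ROWS is JSON, a list that holds one entry, the list of rows, each a list of 7 numbers: the shift along the world's x, y, z in m, then the turn, a rotation vector about the world's x, y, z in rad, then the opening, from 0 (shut) to 1 (fully open). In form: [[[dx, dy, dz, ax, ay, az, claw], ...]]. A call has 1 to 20 rows; each row shifts and turns the commanded pose from where the row before left it; what a row does not reach is not made up. A row lasts 1/8 s, in which the tool goes at most 62.5 mm and 10.7 degrees, less where a joint would pass 70% of its speed; a pose out of reach is approached as far as the arm can. A call is refused whole if a number of a shift passes 0.0625 or a number of a turn 0.188, either way. A call with a gripper value outside its range is refused whole. The fingers move at their own pace and stop on an object; FORCE is the grip in N (left out, the last holds). Time passes only in rows, so rows that do not move let the fingers close. It gives the time, the measured TCP pose, the force and the opening at its end, in the units of the state.
- monitor.get_state(): the state, without advancing time (a new reading comes with each control period).
- grab_frame(name): name is "side" or "top" or "wrist"; returns a dict with "pixels" (480x640x3 uint8, red, green, blue), "K" (3x3 intrinsics, pixels), "view" (4x4, takes a point from world to camera coordinates); the wrist camera has in their place "hand_eye" (4x4, takes a point from camera to tool coordinates, whose origin is the TCP and whose axes are the tool frame's). Camera axes: x right, y down, z forward; pixel columns grow to the right and rows downward; lengths in m; the calibration is good to about 2 mm. The wrist camera is an equidistant fisheye: a pixel r from the principal point sees the ray r / f radians off the axis. A picture is of the moment at which its call begins: read the wrist's pose just before it. There is no depth.
- job_done(): hands the job in, once; it reports no verdict.
The state is a dict: "t": time; "q": joint angles; "qd": joint speeds; "joint_efforts": joint torques, N m; "eef_pos": TCP position; "ee_rot": TCP orientation; "force": force on the tool from outside, world axes, zero at the start; "moment": the same for the moment, N m; "width": finger opening in m.
Only numpy, scipy, OpenCV 4.12 (cv2) and the standard library are available. Lean on these libraries where they do the work, as an engineer would, in place of code of your own. Each camera call takes 0.05 s, during which the arm holds its last target.

## Task

Turn the governor wheel by its red crank knob until the keyway in its hub faces the slot in the green lock post. Then take the lock bar by its orange handle from the blue tray and lay it level in keyway and post slot together, fully down on their floors, so that the wheel is locked; let go of it. Leave all the other things where they stand.

Things in the scene. Friction and masses are not known exactly. Their poses are not given: they have to be found in the camera images.
- stand: Fixed green governor stand on the bench, its base plate 270 x 220 x 12 mm. Origin on the bench level exactly under the vertical axis of the wheel; z up; its x axis points from the wheel axis to the lock post. The lock post (65 mm wide in y, x 94 to 139 mm, top at z 64 mm) has a 29 mm wide slot along x, floor at z 48 mm, open towards the wheel, with an end stop at x 128 mm. Stand and tray can each be on the left or the right of the bench, turned by up to 0.7 rad.
- post_slot (a point): Middle of the mouth of the lock post's slot: 111 mm from the wheel axis along the stand's x, z 64 mm.
- bar_home (a point): Where the centre of the lock bar (point bar_mid) is when it is home: x 48.5 mm, y 0, z 75 mm in the stand's frame; the bar has about 4 mm of play along x and 2.5 mm along y either way.
- wheel (a joint): Angle of the wheel in the stand, rad, growing counter-clockwise from above. At 0 (and at every multiple of 2 pi) the keyway faces the post slot. Starts anywhere from 0.7 to 5.58; turns freely both ways from -9.5 to 15.8 and stays where it is left (friction 0.18 N m, about 3 N at the knob).
- keyway_mouth (a point): Open end of the keyway, at the top, 32 mm from the wheel axis, z 64 mm; turns with the wheel. The wheel is a steel disc of 170 mm with a yellow rim, top at z 35 mm; on it a dark hub, 80 mm across, with yellow-lined cheeks (top z 64 mm) and between them the keyway, 29 mm wide, floor z 48 mm, open at one end only; its closed end wall is 31 mm beyond the axis on the other side.
- knob_mid (a point): Centre of the red crank knob (upright, 25 mm across, 42 mm high, z 78 to 120 mm over the bench), which spins freely on its pin. It stands on the wheel 62 mm from the wheel axis, exactly opposite the open end of the keyway, so at wheel angle 0 it is at x -62 mm in the stand's frame.
- lockbar: The loose lock bar, 220 g nominal; origin at the centre of its underside, x along the bar, z up. See bar_mid.
- bar_mid (a point): Centre of the lock bar, 27 mm above its underside; x along the bar, z up. The bar is aluminium, 150 x 24 x 14 mm (length, width, height), the same either way round; upright on its middle is an orange handle 56 mm long (along the bar), 20 mm wide, 40 mm high (14 to 54 mm above the underside). It lies flat in the tray.
- tray: Fixed blue open tool tray, 270 x 240 mm, walls 22 mm high and 4 mm thick; the floor is about 4 mm thick; origin at the centre of its underside.
- spanner: Steel open-ended spanner, 170 mm long, lying flat in the tray; bystander.
- screwdriver: Screwdriver with green handle, 180 mm long, lying in the tray; bystander.
- spraycan: Upright spray can, 62 mm across, 180 mm high, close beside the stand (about 0.17 m from the wheel axis on the stand's +y side); origin at the centre of its base; bystander.
- jar: Amber glass jar, 56 mm across, 85 mm high; origin at the centre of its base; bystander.
- tin: Small grease tin, 46 mm across, 42 mm high, standing on a corner of the stand's green base plate; origin at the centre of its base; bystander.
- weight: Brass knobbed test weight, 70 mm across, 80 mm high; origin at the centre of its base; bystander.

How it is judged:
By the outcome, as a careful person would: the job done as asked, in the order asked, and still so for the second after the job is handed in, with the robot touching nothing.
It also fails if it takes over 61 s, if anything falls off the work surface, if the arm or the gripper's body presses on something with over 40 N, if the wrist force passes 120 N, or if a joint passes its speed limit or range.

## Working session

There is one attempt and no reset: what is moved stays moved. The work goes in short steps, Python scripts to look and compute and a shell command to move; the robot and the scene stay as the last step left them, time stands still between calls to the robot, and variables do not carry over. Pictures are saved under pics/ and viewed, and the job is handed in when it is done.

```bash
ls; mkdir -p pics
python3 - <<'E'
from station import monitor, grab_frame, arm
import cv2,numpy as np
s=monitor.get_state();print(s)
for n in("side","top","wrist"):
    f=grab_frame(n);cv2.imwrite(f"pics/{n}0.png",f["pixels"][:,:,::-1])
    print(n,{k:np.round(v,4).tolist() for k,v in f.items() if k!="pixels"})
print(arm.tip_extent)
E
```

```text
pics
{'t': 0.0, 'q': array([-1.03590078e+00,  3.59386834e-01,  1.10605471e-02, -3.43200872e-04,
       -1.22409765e+00, -2.88095264e-01]), 'qd': array([-1.88275584e-03, -7.56832580e-05,  1.10422287e-03,  6.73446994e-05,
        1.25532292e-04,  4.26067971e-04]), 'joint_efforts': array([-2.65424587e-04, -5.82715845e+01,  2.93067706e+01,  6.99767411e+00,
        6.96237505e-03, -1.49798116e-04]), 'eef_pos': array([ 0.16476707, -0.65412061,  0.25062467]), 'ee_rot': array([-3.14143950e+00, -1.65220202e-03,  1.81747960e+00]), 'force': array([-0.46710565, -0.63298054,  0.1590348 ]), 'moment': array([0.03260014, 0.03585479, 0.02637618]), 'width': 0.08747307481854749}
side {'K': [[479.6483, 0.0, 322.4961], [0.0, 479.6483, 244.3996], [0.0, 0.0, 1.0]], 'view': [[0.982, -0.189, -0.0033, -0.5611], [-0.1438, -0.7357, -0.6619, 0.1805], [0.1226, 0.6504, -0.7496, 0.9509], [0.0, 0.0, 0.0, 1.0]]}
top {'K': [[558.7109, 0.0, 319.1579], [0.0, 558.7109, 242.0136], [0.0, 0.0, 1.0]], 'view': [[-0.0045, -0.9998, 0.0189, 0.0457], [-0.998, 0.0032, -0.0633, 0.5914], [0.0632, -0.0191, -0.9978, 1.3503], [0.0, 0.0, 0.0, 1.0]]}
wrist {'K': [[371.6483, 0.0, 316.9739], [0.0, 371.6483, 241.0148], [0.0, 0.0, 1.0]], 'hand_eye': [[1.0, 0.0009, 0.0001, -0.0013], [-0.0009, 0.9565, 0.2919, -0.078], [0.0002, -0.2919, 0.9565, -0.1341], [0.0, 0.0, 0.0, 1.0]]}
0.025
```

View pics/top0.png

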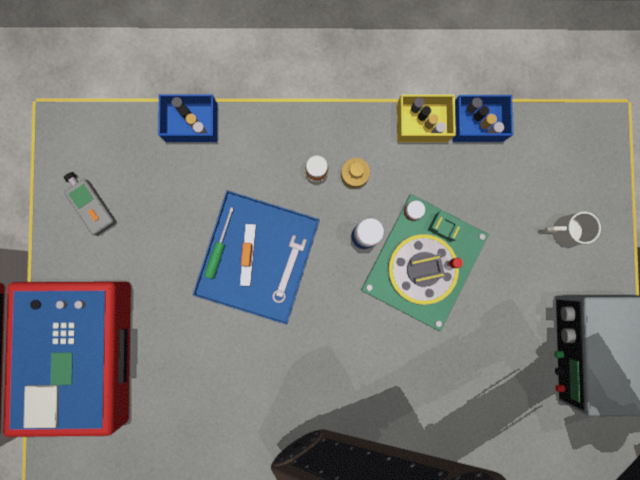

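View pics/side0.png

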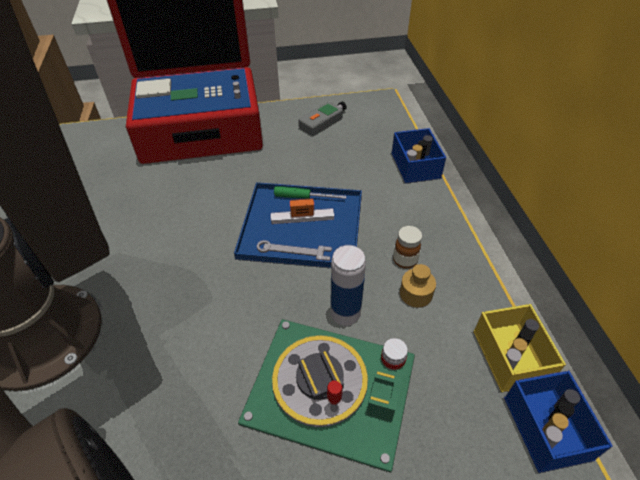

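View pics/wrist0.png

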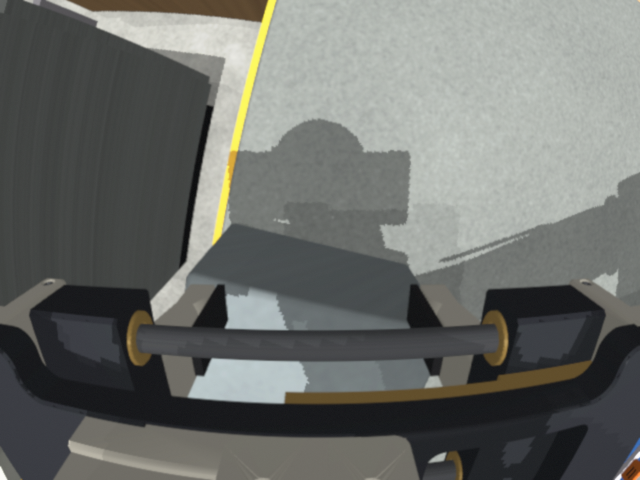

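Top view: the stand is on the right, with its wheel near (424,269), post at (446,227), and knob at (457,263). The tray is on the left with the bar handle near (247,255). I'll zoom in for precise points.

Run:
```python
import cv2
a=cv2.imread("pics/top0.png")
cv2.imwrite("pics/topz.png",cv2.resize(a[185:335,350:500],None,fx=4,fy=4,interpolation=cv2.INTER_CUBIC))
cv2.imwrite("pics/topt.png",cv2.resize(a[185:335,185:335],None,fx=4,fy=4,interpolation=cv2.INTER_CUBIC))
```

```text
(no output)
```

View pics/topz.png

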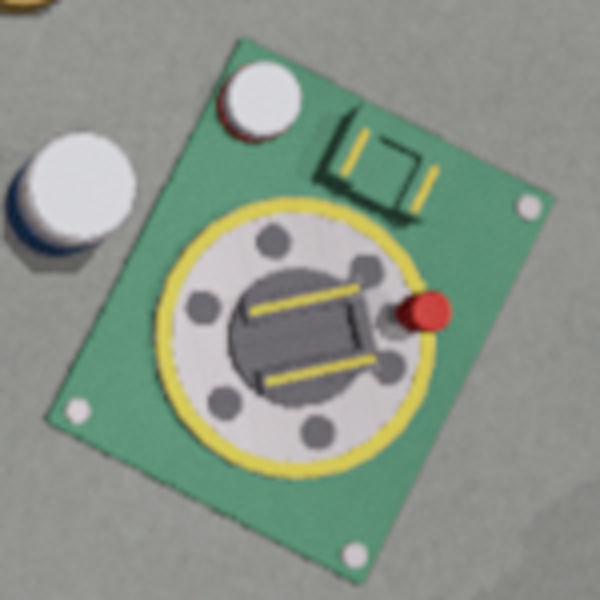

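View pics/topt.png

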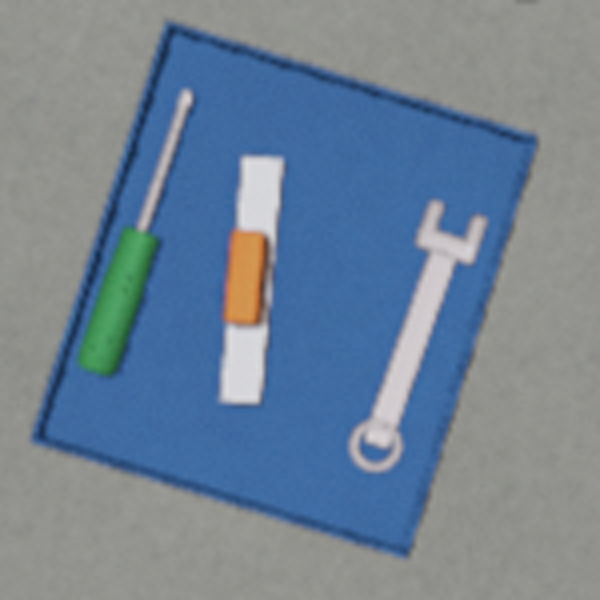

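```bash
cat > h.py <<'E'
import numpy as np,cv2
from scipy.spatial.transform import Rotation as R
from station import monitor, grab_frame, arm
Kt=np.array([[558.7109,0,319.1579],[0,558.7109,242.0136],[0,0,1]])
def load(f="top"):
    g=grab_frame(f);return g["pixels"],np.array(g["K"]),np.array(g.get("view",g.get("hand_eye")))
def inter(o,d,z): return o+d*((z-o[2])/d[2])
def ray(K,V,uv):
    d=np.linalg.inv(K)@[uv[0],uv[1],1]; Rt=V[:3,:3]; return -Rt.T@V[:3,3],Rt.T@d
def pt(K,V,uv,z): return inter(*ray(K,V,uv),z)
def tool():
    s=monitor.get_state(); T=np.eye(4);T[:3,:3]=R.from_euler('xyz',s["ee_rot"]).as_matrix();T[:3,3]=s["eef_pos"];return T
def wpt(K,HE,T,uv,z):
    x=(uv[0]-K[0,2])/K[0,0];y=(uv[1]-K[1,2])/K[1,1];r=np.hypot(x,y)
    d=np.array([x/r*np.sin(r),y/r*np.sin(r),np.cos(r)]) if r>1e-9 else np.array([0,0,1.])
    M=T@HE; return inter(M[:3,3],M[:3,:3]@d,z)
def wproj(K,HE,T,p):
    M=np.linalg.inv(T@HE); c=M[:3,:3]@np.array(p)+M[:3,3]; th=np.arctan2(np.hypot(c[0],c[1]),c[2]);a=np.arctan2(c[1],c[0])
    return np.array([K[0,2]+K[0,0]*th*np.cos(a),K[1,2]+K[1,1]*th*np.sin(a)])
def proj(K,V,p):
    c=V[:3,:3]@np.array(p)+V[:3,3]; c=K@c; return c[:2]/c[2]
E
python3 - <<'E'
from h import *
im,K,V=load()
Z=lambda X,x0:np.array([(X[0]+.5)/4-.5+x0,(X[1]+.5)/4-.5+185])
P=lambda X,z,x0=350:pt(K,V,Z(X,x0),z)
cs=[P(c,.012)for c in[(240,38),(555,195),(362,585),(47,420)]]
for i in range(4):
    d=cs[i-3]-cs[i];print(np.linalg.norm(d),np.degrees(np.arctan2(d[1],d[0])))
print("plate c",np.mean(cs,0))
w=P((296,338.5),.035);print("wheel",w)
m=P((390.5,171),.064);print("postmid",m,"ang",np.degrees(np.arctan2(*(m-w)[[1,0]])),np.linalg.norm(m-w))
k=P((432,310),.120);print("knobtop",k,np.degrees(np.arctan2(*(k-w)[[1,0]])),np.linalg.norm((k-w)[:2]))
a=P((249,312),.064)-P((360,288),.064);b=P((265,382),.064)-P((375,359),.064)
print("keyway dir",[np.degrees(np.arctan2(v[1],v[0]))for v in(a,b)])
# bar
e1=P((262,156),.018,185);e2=P((241,404),.018,185);print("bar ends",e1,e2,np.linalg.norm(e1-e2),np.degrees(np.arctan2(*(e1-e2)[[1,0]])))
print("bar mid",(e1+e2)/2,"handle top",P((247,278),.058,185))
for n,c,z,x0 in [("can",(80,188),.18,350),("tin",(262,97),.054,350)]:print(n,P(c,z,x0))
for n,u,z in[("jar",(317,162),.085),("weight",(356,170),.08)]:print(n,pt(K,V,u,z))
print("tray",[P(c,.022,185).round(3).tolist() for c in[(168,22),(537,137),(410,555),(35,440)]])
E
```

```text
0.2177462643121993 -116.83240524148464
0.2693166172915242 152.4858829013245
0.21719550161221285 62.13891311339268
0.2654111790652076 -27.397688273271914
plate c [ 0.54256133 -0.21730794  0.012     ]
wheel [ 0.52361639 -0.20887915  0.035     ]
postmid [ 0.62261027 -0.26100175  0.064     ] ang -27.76785454874906 0.11557487788192457
knobtop [ 0.53829361 -0.2691508   0.12      ] -76.31384046766746 0.06203299300084381
keyway dir [np.float64(101.90286139710982), np.float64(101.45779617597621)]
bar ends [0.63726537 0.21235823 0.018     ] [0.48589526 0.22459064 0.018     ] 0.1518635562811098 -4.620105768361236
bar mid [0.56158031 0.21847443 0.018     ] handle top [0.56085435 0.21680094 0.058     ]
can [ 0.60350172 -0.06288261  0.18      ]
tin [ 0.66832131 -0.18682724  0.054     ]
jar [0.77585224 0.04895181 0.085     ]
weight [ 0.75774665 -0.04314436  0.08      ]
tray [[0.719, 0.27, 0.022], [0.648, 0.044, 0.022], [0.394, 0.122, 0.022], [0.465, 0.348, 0.022]]
```

```bash
python3 -m jog '[[[0,0.05,0,0,0,0,1],[0,0.05,0,0,0,0,1],[0,0.05,0,0,0,0,1],[0.05,0.033,0,0,0,0,1],[0.05,0.033,0,0,0,0,1],[0.05,0.033,0,0,0,0,1],[0.05,0.033,0,0,0,0,1],[0.05,0.033,0,0,0,0,1],[0.05,0.033,0,0,0,0,1],[0.05,0.033,0,0,0,0,1],[0,0,0,0,0,0,1]]]' 30
python3 - <<'E'
from h import *
T=tool();im,K,HE=load("wrist");print(T.round(4).tolist())
np.save("w1T.npy",T);cv2.imwrite("pics/w1.png",im[:,:,::-1])
E
```

```text
t: 1.58
eef_pos: [0.5177, -0.2713, 0.2507]
ee_rot: [-3.141, -0.0, 1.821]
force: [-0.7, 0.3, 0.0]
width: 0.0874
[[-0.2479, 0.9688, -0.0006, 0.5177], [0.9688, 0.2479, 0.0002, -0.2713], [0.0003, -0.0005, -1.0, 0.2507], [0.0, 0.0, 0.0, 1.0]]
```

View pics/w1.png

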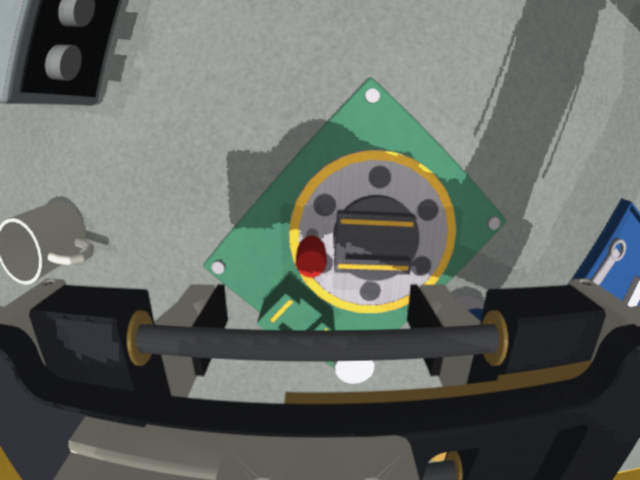

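Run:
```python
import cv2
a=cv2.imread("pics/w1.png")
cv2.imwrite("pics/w1z.png",cv2.resize(a[135:335,190:450],None,fx=3,fy=3,interpolation=cv2.INTER_CUBIC))
```

```text
(no output)
```

View pics/w1z.png

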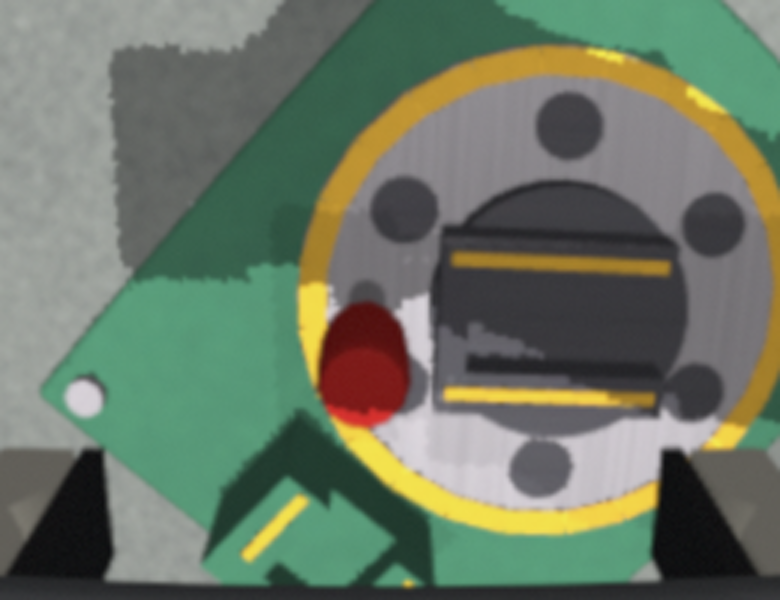

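Run:
```python
from h import *
from scipy.optimize import least_squares
g=grab_frame("wrist");K,HE=g["K"],np.array(g["hand_eye"]);T=np.load("w1T.npy")
Z=lambda X:((X[0]+.5)/3-.5+190,(X[1]+.5)/3-.5+135)
P=lambda X,z:wpt(K,HE,T,Z(X),z)
im=cv2.imread("pics/w1.png")
hsv=cv2.cvtColor(im,cv2.COLOR_BGR2HSV)
# outer rim edge: from approx centre cast rays
c0=P((545,292),.035);pts=[]
for a in np.arange(0,360,4):
    best=None
    for r in np.arange(.070,.095,.0005):
        p=c0+r*np.array([np.cos(np.radians(a)),np.sin(np.radians(a)),0]);u=wproj(K,HE,T,p)
        h=hsv[int(round(u[1])),int(round(u[0]))]
        if 18<=h[0]<=32 and h[1]>130: best=r
    if best and u[1]<310 : pts.append(c0+best*np.array([np.cos(np.radians(a)),np.sin(np.radians(a)),0]))
pts=np.array(pts)
s=least_squares(lambda x:np.hypot(pts[:,0]-x[0],pts[:,1]-x[1])-x[2],[*c0[:2],.085],loss='soft_l1',f_scale=.001)
print(len(pts),s.x,np.abs(s.fun).mean())
w=s.x[:2]
k=P((364,387),.12);print("knob",k,np.degrees(np.arctan2(k[1]-w[1],k[0]-w[0])),np.hypot(*(k[:2]-w)))
for a,b in[((452,259),(670,268)),((444,394),(655,400))]:
    d=P(b,.064)-P(a,.064);print(np.degrees(np.arctan2(d[1],d[0])),np.linalg.norm(d),(P(a,.064)))
a,b=P((305,498),.064),P((248,558),.064);print("post line",a,b,np.degrees(np.arctan2(*(b-a)[[1,0]])))
print("screws",P((84,398),.014), wpt(K,HE,T,(372,96),.014),wpt(K,HE,T,(494,223),.014))
```

```text
72 [ 0.52682317 -0.21119616  0.08438769] 0.000409741307913643
knob [ 0.539225   -0.27173021  0.12      ] -78.42182454895483 0.06179139834091457
102.3252477106172 0.06671774812377523 [ 0.51397822 -0.25205696  0.064     ]
102.25806494324603 0.06686236815160095 [ 0.55579749 -0.24304269  0.064     ]
post line [ 0.6012314  -0.27649965  0.064     ] [ 0.62772714 -0.28978523  0.064     ] -26.63024272361478
screws [ 0.60814846 -0.36156877  0.014     ] [ 0.39398918 -0.24843129  0.014     ] [ 0.48261344 -0.07811799  0.014     ]
```

```bash
python3 -m jog '[[[0.01,0,-0.045,0,0,0,1],[0.011,0,-0.045,0,0,0,1],[0,0,-0.04,0,0,0,1],[0,0,-0.014,0,0,0,1],[0,0,0,0,0,0,0.2],[0,0,0,0,0,0,0.2],[0,0,0,0,0,0,0.2],[0,0,0,0,0,0,0.2]]]' 30
python3 - <<'E'
from h import *
T=tool();im,K,HE=load("wrist");cv2.imwrite("pics/w2.png",im[:,:,::-1])
E
```

```text
t: 2.68
eef_pos: [0.5363, -0.2736, 0.1086]
ee_rot: [3.14, 0.001, 1.818]
force: [-1.2, -0.3, -0.6]
width: 0.0534
```

View pics/w2.png

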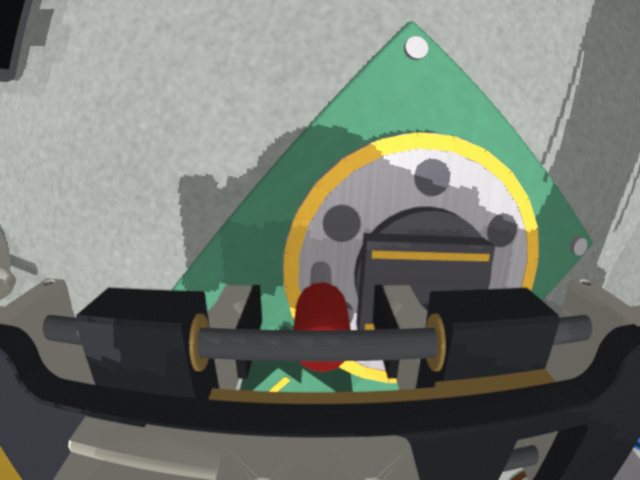

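The knob (322,325) sits centred between the fingers; I'll finish closing.

```bash
python3 -m jog '[[[0,0,0,0,0,0,0],[0,0,0,0,0,0,0],[0,0,0,0,0,0,0],[0,0,0,0,0,0,0],[0,0,0,0,0,0,0]]]' 30
python3 - <<'E'
import numpy as np
c=np.array([.526,-.2105])
for k in range(0,14):
    a=np.radians(-78-10*k); b=np.radians(-88-10*k)
    print(k,(c+.062*np.array([np.cos(a),np.sin(a)])).round(4),(.062*np.array([np.cos(b)-np.cos(a),np.sin(b)-np.sin(a)])).round(4))
E
```

```text
t: 3.35
eef_pos: [0.5353, -0.2721, 0.1075]
ee_rot: [-3.141, -0.002, 1.818]
force: [-2.2, 8.7, 4.7]
width: 0.0245
0 [ 0.5389 -0.2711] [-0.0107 -0.0013]
1 [ 0.5282 -0.2725] [-0.0108  0.0006]
2 [ 0.5174 -0.2719] [-0.0105  0.0024]
3 [ 0.5068 -0.2695] [-0.0099  0.0042]
4 [ 0.4969 -0.2652] [-0.0091  0.0059]
5 [ 0.4878 -0.2594] [-0.0079  0.0074]
6 [ 0.4799 -0.252 ] [-0.0065  0.0086]
7 [ 0.4734 -0.2434] [-0.0049  0.0096]
8 [ 0.4685 -0.2337] [-0.0032  0.0103]
9 [ 0.4654 -0.2234] [-0.0013  0.0107]
10 [ 0.464  -0.2127] [0.0006 0.0108]
11 [ 0.4646 -0.2019] [0.0024 0.0105]
12 [ 0.467  -0.1913] [0.0042 0.0099]
13 [ 0.4713 -0.1814] [0.0059 0.0091]
```

```bash
python3 -m jog '[[[-0.0107,0.0007,0,0,0,0,0],[-0.0108,0.0006,0,0,0,0,0],[-0.0105,0.0024,0,0,0,0,0],[-0.0099,0.0042,0,0,0,0,0],[-0.0091,0.0059,0,0,0,0,0],[-0.0079,0.0074,0,0,0,0,0],[-0.0065,0.0086,0,0,0,0,0],[-0.0049,0.0096,0,0,0,0,0],[-0.0032,0.0103,0,0,0,0,0],[-0.0013,0.0107,0,0,0,0,0],[0.0006,0.0108,0,0,0,0,0],[0.0024,0.0105,0,0,0,0,0],[0.0042,0.0099,0,0,0,0,0],[0,0,0,0,0,0,0]]]' 30
python3 - <<'E'
from h import *
T=tool();np.save("w3T.npy",T);im,K,HE=load("wrist");cv2.imwrite("pics/w3.png",im[:,:,::-1])
im,K,V=load();cv2.imwrite("pics/top3.png",cv2.resize(im[185:335,350:500,::-1],None,fx=4,fy=4,interpolation=cv2.INTER_CUBIC))
E
```

```text
t: 5.1
eef_pos: [0.4687, -0.1802, 0.1075]
ee_rot: [3.141, -0.001, 1.818]
force: [-3.7, 6.2, 5.5]
width: 0.0244
```

View pics/w3.png

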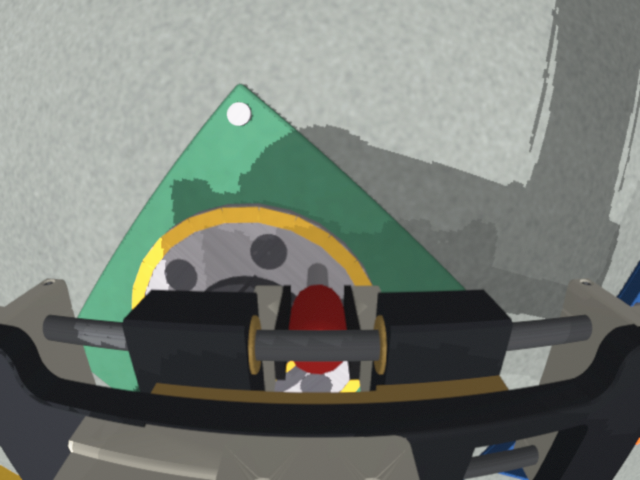

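View pics/top3.png

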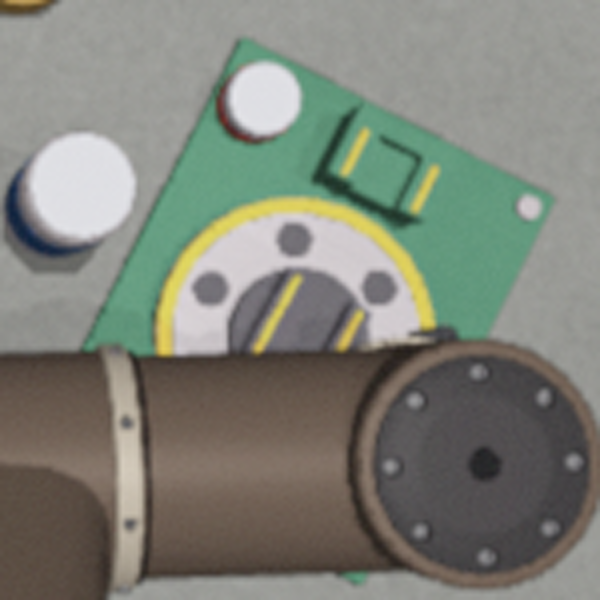

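Run:
```python
from h import *
g=grab_frame("top");K,V=g["K"],np.array(g["view"])
P=lambda X,z:pt(K,V,((X[0]+.5)/4-.5+350,(X[1]+.5)/4-.5+185),z)
for a,b in[((298,277),(257,352)),((361,312),(340,348)),((365,130),(347,175)),((435,168),(415,210))]:
    d=P(a,.064)-P(b,.064);print(np.degrees(np.arctan2(d[1],d[0])),P(a,.064),P(b,.064))
```

```text
-29.505913136518892 [ 0.55965268 -0.20467785  0.064     ] [ 0.51533338 -0.17959716  0.064     ]
-31.201429430839134 [ 0.53874978 -0.24183263  0.064     ] [ 0.51748709 -0.22895476  0.064     ]
-22.71054863608758 [ 0.64717923 -0.24620034  0.064     ] [ 0.62029255 -0.23494758  0.064     ]
-26.460842609534957 [ 0.62433062 -0.28766777  0.064     ] [ 0.59928281 -0.27520075  0.064     ]
```

```bash
cat > ang.py <<'E'
from h import *
def lines(im,toP,roi,minA=6):
    hsv=cv2.cvtColor(im,cv2.COLOR_RGB2HSV)
    m=((hsv[...,0]>=18)&(hsv[...,0]<=34)&(hsv[...,1]>100)&(hsv[...,2]>90)).astype(np.uint8)
    k=np.zeros_like(m);k[roi[1]:roi[3],roi[0]:roi[2]]=1;m*=k
    n,l,st,ce=cv2.connectedComponentsWithStats(m)
    for i in range(1,n):
        if st[i,4]<minA:continue
        ys,xs=np.where(l==i);p=np.array([toP((x,y)) for x,y in zip(xs,ys)])[:,:2]
        w=hsv[ys,xs,1].astype(float)
        c=np.average(p,0,w);ev,U=np.linalg.eigh(np.cov((p-c).T,aweights=w));d=U[:,1]
        if d[0]<0:d=-d
        print(st[i].tolist(),"c",c.round(4),"ang",np.degrees(np.arctan2(d[1],d[0])).round(2),"len",(np.sqrt(12*ev[1])).round(4))
if __name__=="__main__":
    im,K,V=load();lines(im,lambda u:pt(K,V,u,.064),(350,185,500,335))
E
python3 ang.py
```

```text
[350, 185, 13, 2, 24] c [ 0.7236 -0.0429] ang -88.84 len 0.0297
[436, 218, 6, 11, 22] c [ 0.6339 -0.2399] ang -27.38 len 0.0281
[453, 227, 7, 11, 22] c [ 0.6116 -0.2812] ang -28.05 len 0.0298
[389, 235, 70, 39, 376] c [ 0.571  -0.1966] ang -83.8 len 0.2005
[413, 254, 12, 20, 45] c [ 0.5357 -0.1907] ang -29.26 len 0.0553
[434, 263, 7, 10, 28] c [ 0.5266 -0.2345] ang -28.8 len 0.0267
```

```bash
python3 -m jog '[[[-0.001,-0.0015,0,0,0,0,0],[0,0,0,0,0,0,0],[0,0,0,0,0,0,0]]]' 30; python3 ang.py
```

```text
t: 5.68
eef_pos: [0.4676, -0.1822, 0.1075]
ee_rot: [3.141, -0.001, 1.818]
force: [-3.6, 4.6, 4.0]
width: 0.0243
[350, 185, 13, 2, 23] c [ 0.7236 -0.0435] ang -89.44 len 0.0286
[436, 217, 6, 12, 23] c [ 0.6343 -0.2401] ang -27.24 len 0.0292
[453, 227, 7, 11, 22] c [ 0.6116 -0.2812] ang -28.05 len 0.0298
[389, 235, 70, 40, 381] c [ 0.5702 -0.1964] ang -83.18 len 0.2014
[413, 254, 12, 20, 47] c [ 0.5354 -0.1902] ang -28.35 len 0.0553
[434, 263, 7, 11, 27] c [ 0.5263 -0.2338] ang -27.58 len 0.0294
```

```bash
python3 -m jog '[[[0,0,0,0,0,0,0.6],[0,0,0,0,0,0,0.6],[0,0,0,0,0,0,0.6],[0,0,0.045,0,0,0,0.6],[0.01,0,0.05,0,0,0,0.6],[0.04,-0.02,0.04,0,0,0,0.6],[0.05,-0.02,0.01,0,0,0,0.6],[0.05,-0.02,0,0,0,0,0.6],[0.03,-0.01,0,0,0,0,0.6],[0,0,0,0,0,0,0.6]]]' 30; python3 ang.py
python3 - <<'E'
from ang import *
T=tool();np.save("w4T.npy",T);im,K,HE=load("wrist");cv2.imwrite("pics/w4.png",im[:,:,::-1])
lines(im,lambda u:wpt(K,HE,T,u,.064),(0,0,640,300),30)
E
```

```text
t: 6.98
eef_pos: [0.6487, -0.254, 0.2505]
ee_rot: [-3.14, -0.001, 1.817]
force: [0.2, 0.3, 0.0]
width: 0.0528
[453, 227, 6, 11, 26] c [ 0.6112 -0.2806] ang -28.12 len 0.0276
[434, 236, 5, 5, 17] c [ 0.5967 -0.2335] ang 63.1 len 0.0114
[443, 241, 16, 57, 230] c [ 0.5247 -0.2697] ang -0.09 len 0.1383
[303, 17, 174, 174, 4555] c [ 0.5374 -0.2218] ang 46.47 len 0.1833
[359, 53, 54, 55, 405] c [ 0.5133 -0.2287] ang -28.04 len 0.0655
[394, 88, 53, 54, 399] c [ 0.5329 -0.1908] ang -28.03 len 0.066
[281, 161, 26, 29, 196] c [ 0.6137 -0.2841] ang -27.71 len 0.03
[321, 197, 27, 28, 185] c [ 0.6357 -0.2424] ang -27.77 len 0.0301
```

View pics/w4.png

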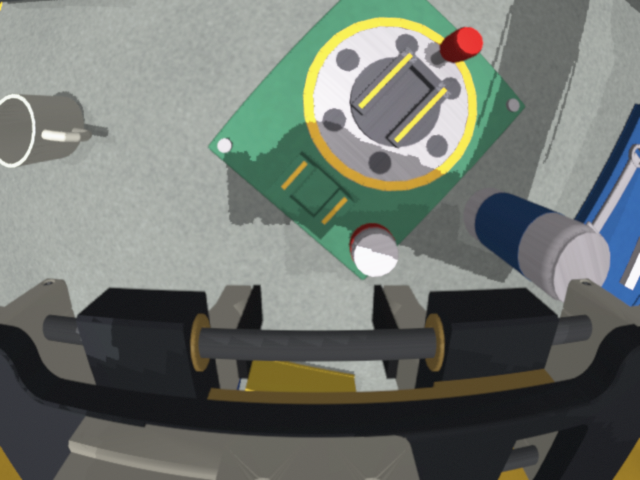

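The wrist view shows the keyway at −28.0° and the post slot at −27.7°, so they're aligned. Next is the bar.

```bash
python3 -m jog '[[[0,0.058,0,0,0,0,0.6],[0,0.058,0,0,0,0,0.6],[0,0.058,0,0,0,0,0.6],[-0.005,0.058,0,0,0,-0.08,0.6],[-0.005,0.058,0,0,0,-0.08,0.6],[-0.005,0.058,0,0,0,-0.08,0.6],[-0.005,0.058,0,0,0,-0.087,0.6],[0,0.058,0,0,0,0,0.6],[0,0.01,0,0,0,0,0.6],[0,0,0,0,0,0,0.6]]]' 30
python3 - <<'E'
from h import *
T=tool();np.save("w5T.npy",T);im,K,HE=load("wrist");cv2.imwrite("pics/w5.png",im[:,:,::-1])
hsv=cv2.cvtColor(im,cv2.COLOR_RGB2HSV)
m=((hsv[...,0]>=5)&(hsv[...,0]<=17)&(hsv[...,1]>150)&(hsv[...,2]>100)).astype(np.uint8);m[285:]=0
n,l,st,ce=cv2.connectedComponentsWithStats(m)
for i in range(1,n):
    if st[i,4]>50:print(st[i],ce[i],wpt(K,HE,T,ce[i],.058))
E
```

```text
t: 8.32
eef_pos: [0.6265, 0.2211, 0.2529]
ee_rot: [3.141, -0.0, 1.492]
force: [0.9, -0.7, -0.6]
width: 0.0525
[ 296  119   21   60 1249] [306.03843074 148.52041633] [0.56382232 0.21547477 0.058     ]
[607 212  11  22 140] [611.98571429 222.6       ] [0.65344728 0.56274225 0.058     ]
```

View pics/w5.png

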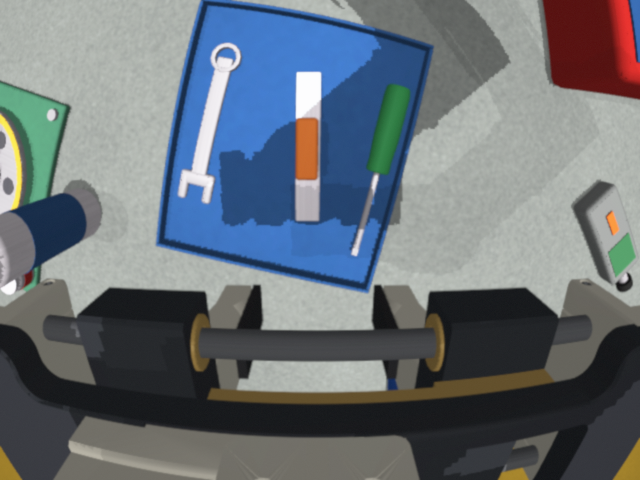

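Run:
```python
from h import *
g=grab_frame("wrist");K,HE=g["K"],np.array(g["hand_eye"]);T=np.load("w5T.npy")
im=cv2.imread("pics/w5.png")
cv2.imwrite("pics/w5z.png",cv2.resize(im[60:230,250:360],None,fx=4,fy=3.5))
P=lambda u,z:wpt(K,HE,T,u,z)
a=P((308.8,72),.018);b=P((307,220.5),.018);print(a,b,(a+b)/2,np.linalg.norm(a-b),np.degrees(np.arctan2(*(b-a)[[1,0]])))
print(T[:3,0])
```

```text
[0.48960211 0.22291136 0.018     ] [0.63869308 0.2090555  0.018     ] [0.5641476  0.21598343 0.018     ] 0.14973343792820631 -5.309567961259551
[7.84339284e-02 9.96919287e-01 2.30791020e-04]
```

View pics/w5z.png

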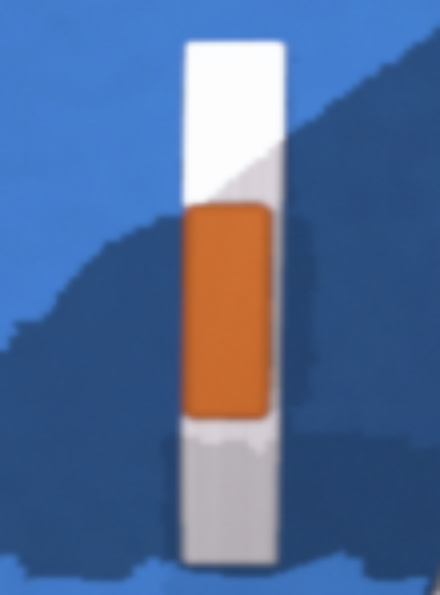

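```bash
python3 -m jog '[[[-0.032,-0.003,-0.03,0,0,-0.008,0.6],[-0.0315,-0.0015,-0.045,0,0,0,0.6],[0,0,-0.05,0,0,0,0.6],[0,0,-0.05,0,0,0,0.6],[0,0,-0.02,0,0,0,0.6],[0,0,-0.008,0,0,0,0.6],[0,0,0,0,0,0,0.6],[0,0,0,0,0,0,0],[0,0,0,0,0,0,0],[0,0,0,0,0,0,0],[0,0,0,0,0,0,0]]]' 30
```

```text
t: 9.8
eef_pos: [0.5639, 0.2163, 0.0499]
ee_rot: [3.141, -0.001, 1.483]
force: [-0.2, 0.3, 3.1]
width: 0.0196
```

```bash
python3 -m jog '[[[0,0,0.03,0,0,0,0],[0,0,0.05,0,0,0,0],[0,0,0.05,0,0,0,0],[0,0,0.05,0,0,0,0],[0,0,0.04,0,0,0,0],[0,-0.056,0,0,0,-0.05,0],[0,-0.056,0,0,0,-0.05,0],[0,-0.056,0,0,0,-0.05,0],[0,-0.056,0,0,0,-0.05,0],[0.001,-0.056,0,0,0,-0.05,0],[0.001,-0.056,0,0,0,-0.05,0],[0.001,-0.056,0,0,0,-0.05,0],[0.002,-0.056,0,0,0,-0.047,0],[0,-0.001,0,0,0,0,0],[0,0,0,0,0,0,0]]]' 40
python3 - <<'E'
from ang import *
T=tool();np.save("w6T.npy",T);im,K,HE=load("wrist");cv2.imwrite("pics/w6.png",im[:,:,::-1])
im,K,V=load("side");cv2.imwrite("pics/s6.png",im[:,:,::-1])
E
```

```text
t: 11.68
eef_pos: [0.5682, -0.2331, 0.2687]
ee_rot: [-3.14, 0.0, 1.084]
force: [-0.7, 1.1, -2.1]
width: 0.0198
```

View pics/w6.png

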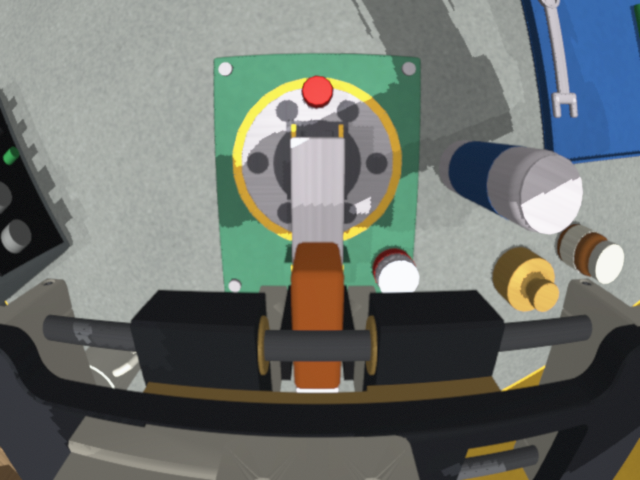

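View pics/s6.png

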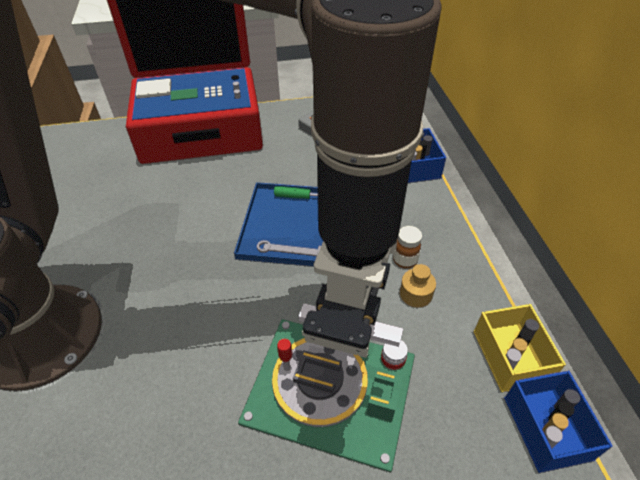

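```bash
python3 -m jog '[[[0,0,-0.05,0,0,0,0],[0,0,-0.05,0,0,0,0],[0,0,-0.03,0,0,0,0],[0,0,-0.015,0,0,0,0],[0,0,0,0,0,0,0]]]' 40
python3 - <<'E'
from ang import *
T=tool();np.save("w7T.npy",T);im,K,HE=load("wrist");cv2.imwrite("pics/w7.png",cv2.resize(im[60:300,200:440,::-1],None,fx=2.5,fy=2.5,interpolation=cv2.INTER_CUBIC))
lines(im,lambda u:wpt(K,HE,T,u,.064),(200,0,440,300),20)
im,K,V=load("side");cv2.imwrite("pics/s7.png",cv2.resize(im[300:450,230:430,::-1],None,fx=4,fy=4,interpolation=cv2.INTER_CUBIC))
E
```

```text
t: 12.4
eef_pos: [0.5688, -0.2322, 0.1243]
ee_rot: [-3.141, 0.001, 1.087]
force: [0.3, -0.4, -1.5]
width: 0.0198
[200, 47, 86, 93, 1610] c [ 0.4565 -0.2211] ang -78.92 len 0.0587
[346, 47, 94, 246, 3520] c [ 0.5376 -0.1601] ang -20.11 len 0.1562
[270, 118, 10, 125, 1103] c [ 0.5131 -0.2286] ang -28.11 len 0.0654
[350, 119, 12, 124, 1093] c [ 0.5325 -0.1905] ang -28.05 len 0.0661
[200, 212, 64, 81, 1131] c [ 0.5393 -0.2759] ang 12.24 len 0.0498
```

View pics/w7.png

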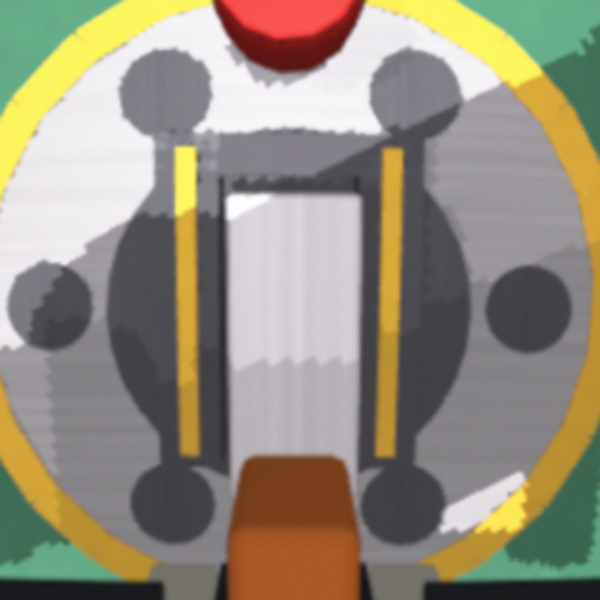

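View pics/s7.png

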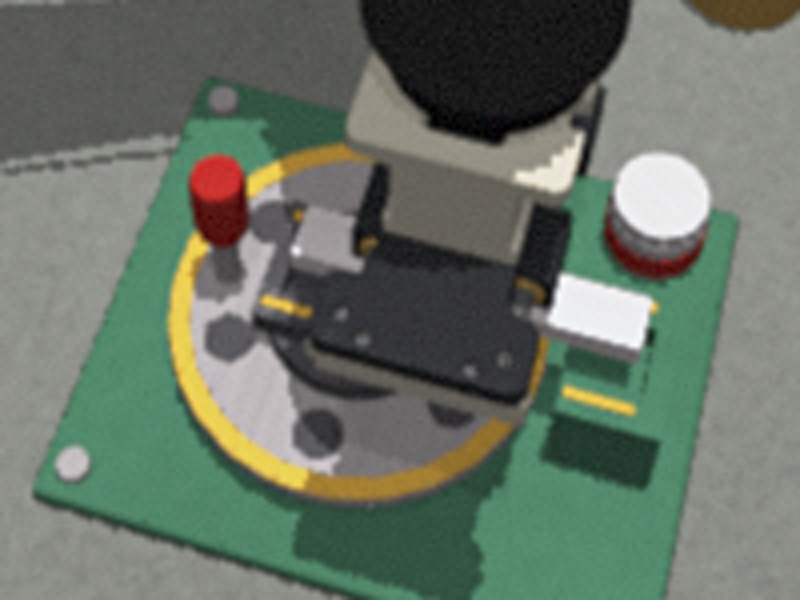

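Run:
```python
from h import *
g=grab_frame("wrist");K,HE=g["K"],np.array(g["hand_eye"]);T=np.load("w7T.npy")
Z=lambda X:((X[0]+.5)/2.5-.5+200,(X[1]+.5)/2.5-.5+60)
P=lambda X,z:wpt(K,HE,T,Z(X),z)
ex=np.array([np.cos(np.radians(-27.85)),np.sin(np.radians(-27.85)),0]);ey=np.array([-ex[1],ex[0],0])
o=np.array([.5687,-.233,0])
f=lambda p:((p-o)@ex*1000,(p-o)@ey*1000)
for n,X,z in[("bar end top (exp -75)",(294,194),.0933),("bar L",(226,300),.0933),("bar R",(362,300),.0933),("barL2",(229,420),.0933),("barR2",(360,420),.0933),("wall top inner (exp -79.5)",(290,178),.064),("lineL",(187,300),.064),("lineR",(391,300),.064),("line end near",(290,147),.064),("line end far",(290,457),.064),("knob front",(290,55),.12)]:print(n,np.round(f(P(X,z)),2))
```

```text
bar end top (exp -75) [-74.88   0.48]
bar L [-55.93 -11.61]
bar R [-56.01  12.69]
barL2 [-33.7  -11.36]
barR2 [-33.78  12.76]
wall top inner (exp -79.5) [-77.75  -0.35]
lineL [-52.15 -22.01]
lineR [-52.27  21.01]
line end near [-84.24  -0.37]
line end far [-17.57  -0.2 ]
knob front [-96.12  -0.18]
```

```bash
python3 -m jog '[[[0.0004,-0.0015,-0.004,0,0,0,0],[0,0,-0.006,0,0,0,0],[0,0,-0.006,0,0,0,0],[0,0,-0.005,0,0,0,0],[0,0,-0.004,0,0,0,0],[0,0,0,0,0,0,0]]]' 40
```

```text
t: 13.3
eef_pos: [0.5689, -0.2344, 0.0991]
ee_rot: [-3.141, 0.0, 1.086]
force: [-1.1, -0.3, -3.0]
width: 0.0195
```

```bash
python3 -m jog '[[[0,0,-0.003,0,0,0,0],[0,0,-0.002,0,0,0,0],[0,0,0,0,0,0,0]]]' 40
python3 - <<'E'
from h import *
im,K,HE=load("wrist");cv2.imwrite("pics/w8.png",cv2.resize(im[60:300,200:440,::-1],None,fx=2.5,fy=2.5,interpolation=cv2.INTER_CUBIC))
E
```

```text
t: 13.68
eef_pos: [0.5691, -0.2344, 0.0944]
ee_rot: [-3.141, 0.0, 1.086]
force: [1.1, 0.6, -3.0]
width: 0.0196
```

View pics/w8.png

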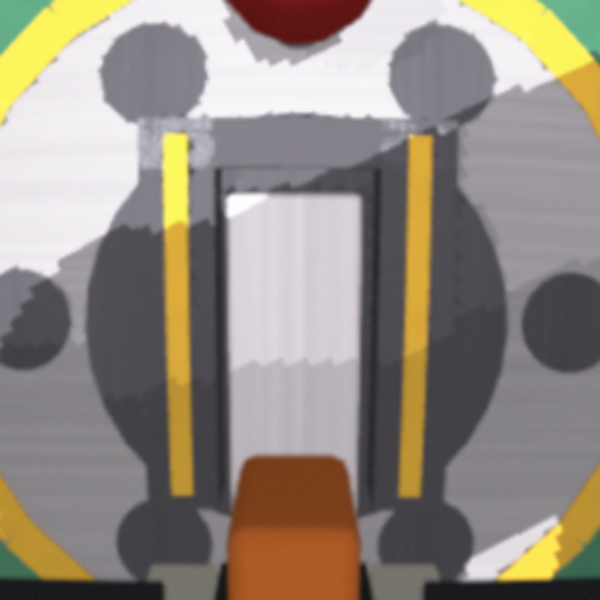

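The bar sits centred in the keyway: bar edges at columns 226–362, keyway walls about 218–377, and a gap at the closed end. I'll ease it down to contact.

```bash
python3 -m jog '[[[0,0,-0.001,0,0,0,0],[0,0,-0.001,0,0,0,0],[0,0,0,0,0,0,0]]]' 40
```

```text
t: 14.1
eef_pos: [0.5694, -0.2345, 0.0939]
ee_rot: [3.141, 0.0, 1.086]
force: [-2.8, 1.6, 7.2]
width: 0.0198
```

Contact is at TCP z 0.0939, which is the height I predicted for the floor. Releasing.

```bash
python3 -m jog '[[[0,0,0,0,0,0,0.5],[0,0,0,0,0,0,0.5],[0,0,0,0,0,0,0.5],[0,0,0.02,0,0,0,0.5],[0,0,0.05,0,0,0,0.5],[0,0,0.05,0,0,0,0.5],[0.02,-0.01,0.04,0,0,0,0.5],[0.05,-0.02,0.0,0,0,0,0.5],[0.05,-0.02,0,0,0,0,0.5],[0,0,0,0,0,0,0.5],[0,0,0,0,0,0,0.5]]]' 30
python3 - <<'E'
from ang import *
T=tool();np.save("w9T.npy",T);im,K,HE=load("wrist");cv2.imwrite("pics/w9.png",im[:,:,::-1])
lines(im,lambda u:wpt(K,HE,T,u,.064),(0,0,640,300),30)
im,K,V=load("side");cv2.imwrite("pics/s9.png",cv2.resize(im[300:480,220:440,::-1],None,fx=3.5,fy=3.3,interpolation=cv2.INTER_CUBIC))
E
```

```text
t: 15.48
eef_pos: [0.6889, -0.2844, 0.2515]
ee_rot: [-3.14, 0.0, 1.085]
force: [0.0, 0.1, 0.7]
width: 0.0439
[217, 0, 73, 114, 1387] c [ 0.5349 -0.2787] ang -0.14 len 0.1227
[276, 0, 7, 51, 280] c [ 0.5202 -0.2325] ang -28.1 len 0.0486
[327, 0, 6, 51, 257] c [ 0.5409 -0.1953] ang -27.97 len 0.0479
[319, 0, 77, 114, 1436] c [ 0.5877 -0.1801] ang -56.87 len 0.1248
[274, 127, 6, 36, 190] c [ 0.6142 -0.2846] ang -27.87 len 0.0293
[329, 126, 6, 36, 209] c [ 0.6357 -0.2426] ang -27.72 len 0.0301
[511, 143, 70, 66, 2846] c [ 0.7536 -0.0591] ang 41.26 len 0.0733
[591, 245, 49, 37, 245] c [0.8982 0.0092] ang 89.93 len 0.0897
[607, 267, 33, 33, 655] c [0.9444 0.0268] ang 58.07 len 0.0571
[0, 272, 16, 28, 80] c [ 0.5768 -0.6693] ang -0.26 len 0.0397
[446, 275, 42, 16, 349] c [ 0.8175 -0.181 ] ang 66.8 len 0.0356
```

View pics/w9.png

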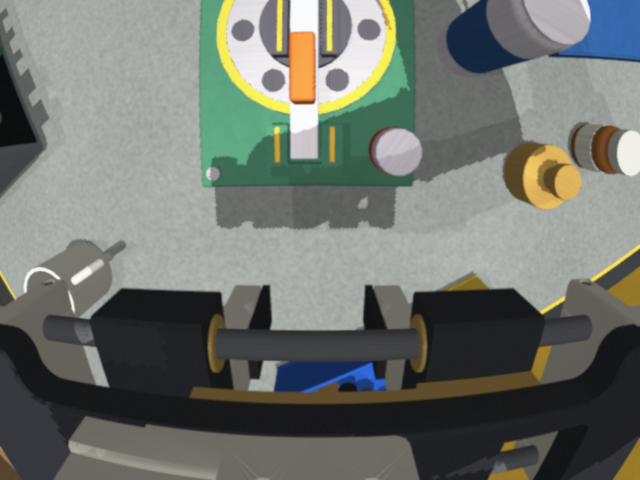

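View pics/s9.png

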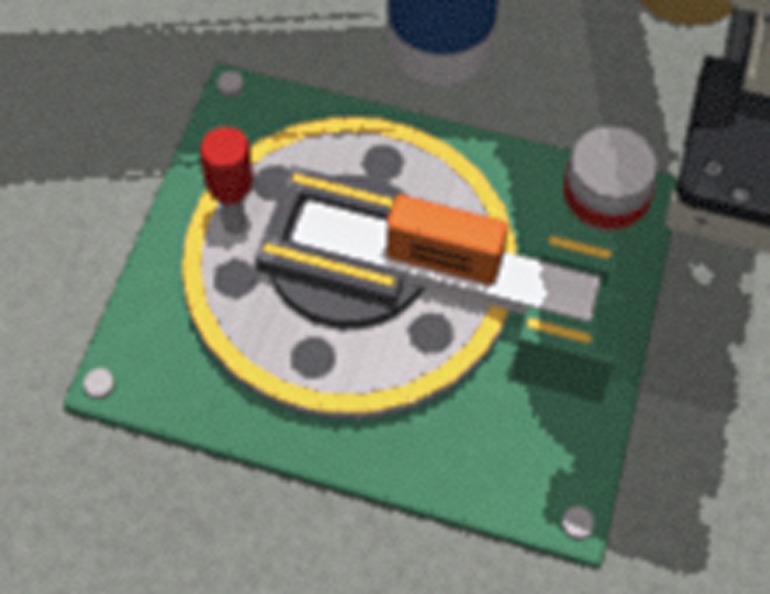

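Run:
```python
from h import *
g=grab_frame("wrist");K,HE=g["K"],np.array(g["hand_eye"]);T=np.load("w9T.npy")
ex=np.array([np.cos(np.radians(-27.85)),np.sin(np.radians(-27.85)),0]);ey=np.array([-ex[1],ex[0],0])
c=np.array([.5268,-.2112,0])  # wrist-camera estimate of axis
h=c+ex*.0485
im=cv2.imread("pics/w9.png");s=cv2.imread("pics/s9.png")
for dz,col in[(0,(0,255,0)),(.008,(0,0,255))]:
  q=np.array([wproj(K,HE,T,h+ex*a+ey*b+[0,0,.062+dz]) for a,b in[(-.075,-.012),(.075,-.012),(.075,.012),(-.075,.012)]])
  print(dz,q.round(1).tolist())
z=cv2.resize(im[0:200,200:420],None,fx=3.5,fy=3,interpolation=cv2.INTER_CUBIC);cv2.imwrite("pics/w9z.png",z)
```

```text
0 [[291.2, -7.0], [290.9, 158.1], [318.6, 158.0], [318.9, -7.3]]
0.008 [[290.6, -10.1], [290.3, 158.8], [318.6, 158.7], [318.9, -10.5]]
```

View pics/w9z.png

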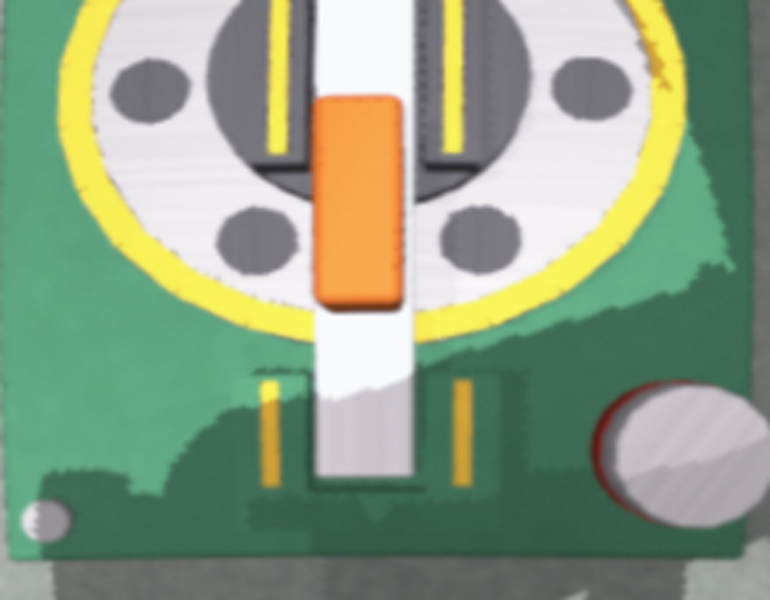

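The bar lies centred in both slots, with gaps at its end (row ~477) and on both sides, and nothing is touching it. Handing in.

```bash
python3 -c "
from station import *
print(job_done())"
```

```text
the job is handed in; nothing more can be done
None
```

I turned the wheel, laid the lock bar in the keyway and post slot, let go of it and handed the job in at about 15.6 s of robot time. No verdict was given.

- **Wheel:** I turned it about 130° clockwise by the red knob. After release, the wrist camera read the keyway at −28.0° and the post slot at −27.7°, so they line up to within about 0.3°.
- **Bar in place:** I took it by the orange handle and lowered it until it touched at TCP height 93.9 mm. That is the height I had worked out for the slot floors, and the contact force was about 7 N.
- **Final pictures:** the wrist and side views show the bar lying level, centred in both slots with gaps all round. The gripper is about 0.2 m away and the wheel has not turned. The spray can, jar, tin, weight and spanner show no sign of being moved. The final views did not show the screwdriver, though the gripper stayed clear of it.
- **Checks that disagreed:** the top and wrist cameras put the wheel axis about 4 mm apart, mostly along the slot. I used a value between them that matched the knob grasps. Above the keyway I then shifted the bar about 1.5 mm, going by the wrist picture.
- **Not measured directly:** that the bar is fully down rests on the contact height and force, because the cameras could not measure its height closely enough.

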